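# Load the kiln shelf: each tumbler on its own disc

### The arm

A 6-joint arm with a two-finger parallel gripper is mounted at the origin on the work surface. World frame = base frame: x ahead of the robot, y to its left, z up, the work surface at z = 0. Lengths are in mm, angles in rad, forces in N, time in s.
With the tool pointing down it reaches from about 350 to 875 mm from the base axis. Payload 4.2 kg.
Tool frame: the origin (TCP) lies between the finger pads; the fingertips stand 25 mm ahead of it and the grasp point (between the pads) lies 6 mm ahead of it; z points along the fingers, y is the line along which they close (so a half turn about z gives the same grasp; the last joint's range is limited). The gripper opens to 85 mm and grips with 20 to 120 N. Pads are 22 mm wide; open, the fingers measure 114 mm over their backs; the gripper's body (76 mm by 85 mm) begins 54 mm behind the grasp point. The pads swing forward as they close: fully open they stand 13 mm farther back than shut.
Start: joints at [1.541, 0.385, 0.008, 0, -1.194, -0.259], TCP at [177.969, 599.105, 256.312] pointing down, gripper open.
Joint ranges: [-3.14, 3.14], [-1.21, 2.06], [-1.07, 1.41], [-3.16, 2.05], [-2.99, -0.16], [-3.1, 3.1]. Speed limits (rad/s): [2.79, 2.79, 3.14, 3.14, 3.14, 3.14].

### API

Orientations are given as a unit quaternion [x, y, z, w].
In Python, from bench import read_state, get_image, job_done gives the robot as it stands.
- The arm moves only by the tool play_rows, never from a script. Its argument "series" is a list of rows, each a list of 6 numbers: the shift along the world's x, y, z in mm, then the turn, a rotation vector about the world's x, y, z in units of 6 degrees (1.0 is 6 degrees). A call has 1 to 20 rows; each row shifts and turns the commanded pose from where the row before left it; what a row does not reach is not made up. A row lasts 1/12 s, in which the tool goes at most 41.7 mm and 7.16 degrees, less where a joint would pass 70% of its speed; a pose out of reach is approached as far as the arm can. A call is refused whole if a number of a shift passes 41.7 or a number of a turn 1, either way. A call with a gripper value outside its range is refused whole. "gripper" is the opening, from 0 (shut) to 1 (fully open), set as the call begins (left out, the last holds). The fingers move at their own pace and stop on an object; the grip force is fixed at half the most. Time passes only in rows, so rows that do not move let the fingers close. It gives the time, the measured TCP pose, the force, the opening and the grip force at its end, in the units of the state.
- read_state(): the state, without advancing time (a new reading comes with each control period).
- get_image(name): name is "scene" or "top"; returns a dict with "image" (420x560x3 uint8, red, green, blue), "fx", "fy", "cx", "cy" (pixels), "dist_coeffs" ([k1, k2, p1, p2, k3] as OpenCV has them; the pictures are not rectified), "eye" and "rotation" of the camera in the world. Camera axes: x right, y down, z forward; pixel columns grow to the right and rows downward; lengths in mm; the calibration is good to about 2 mm. A picture is of the moment at which its call begins. There is no depth.
- job_done(): hands the job in; it is judged then, once.
The state is a dict: "clock": time; "joints": joint angles; "joint_vel": joint speeds; "joint_efforts": joint torques, N m; "position": TCP position; "ee_rot": TCP orientation; "contact_force": force on the tool from outside, world axes, zero at the start; "wrist_torque": the same for the moment, N m; "gripper_width": finger opening in mm; "grasp_force": force on a finger pad.
Only numpy, scipy, OpenCV 4.12 (cv2) and the standard library are available. Lean on these libraries where they do the work, as an engineer would, in place of code of your own. Each camera call takes 0.05 s, during which the arm holds its last target. There are 200 camera calls.

### The job

Load the four straight-sided tumblers without handles onto the kiln shelf: set each one upright in the middle of the clay disc of its own rank in size, the smallest tumbler on the smallest disc and so on up to the largest on the largest. Put them down gently, without dropping them, and leave the mug and the bowl standing where they are.

Things in the scene. Friction and masses are not known exactly. Their poses are not given: they have to be found in the camera images.
- tumbler_tiny_mid (a point): The smallest of four handle-less, straight-sided round tumblers of bare grey clay, standing open end up on the table. Outside diameter 36 mm, height 62 mm, wall 4 mm, closed base; weighs about 70 g. This point is on its axis, half-way up (31 mm above its underside); its z axis points up out of the mouth.
- disc_tiny_top (a point): The smallest of four flat round red-brown fired-clay discs lying on the square buff kiln shelf: 64 mm across, 8 mm thick, fixed. The kiln shelf is a fixed slab 270 x 270 x 18 mm on the table, to the robot's left; the four discs stand two by two on it, about 132 mm apart, in any arrangement. This point is the centre of the disc's top face (26 mm above the table); z up.
- tumbler_small_mid (a point): The second smallest of four handle-less, straight-sided round tumblers of bare grey clay, standing open end up on the table. Outside diameter 46 mm, height 70 mm, wall 4 mm, closed base; weighs about 120 g. This point is on its axis, half-way up (35 mm above its underside); its z axis points up out of the mouth.
- disc_small_top (a point): The second smallest of four flat round red-brown fired-clay discs lying on the square buff kiln shelf: 80 mm across, 8 mm thick, fixed. The kiln shelf is a fixed slab 270 x 270 x 18 mm on the table, to the robot's left; the four discs stand two by two on it, about 132 mm apart, in any arrangement. This point is the centre of the disc's top face (26 mm above the table); z up.
- tumbler_medium_mid (a point): The second largest of four handle-less, straight-sided round tumblers of bare grey clay, standing open end up on the table. Outside diameter 56 mm, height 78 mm, wall 4 mm, closed base; weighs about 170 g. This point is on its axis, half-way up (39 mm above its underside); its z axis points up out of the mouth.
- disc_medium_top (a point): The second largest of four flat round red-brown fired-clay discs lying on the square buff kiln shelf: 96 mm across, 8 mm thick, fixed. The kiln shelf is a fixed slab 270 x 270 x 18 mm on the table, to the robot's left; the four discs stand two by two on it, about 132 mm apart, in any arrangement. This point is the centre of the disc's top face (26 mm above the table); z up.
- tumbler_large_mid (a point): The largest of four handle-less, straight-sided round tumblers of bare grey clay, standing open end up on the table. Outside diameter 66 mm, height 86 mm, wall 4 mm, closed base; weighs about 220 g. This point is on its axis, half-way up (43 mm above its underside); its z axis points up out of the mouth.
- disc_large_top (a point): The largest of four flat round red-brown fired-clay discs lying on the square buff kiln shelf: 112 mm across, 8 mm thick, fixed. The kiln shelf is a fixed slab 270 x 270 x 18 mm on the table, to the robot's left; the four discs stand two by two on it, about 132 mm apart, in any arrangement. This point is the centre of the disc's top face (26 mm above the table); z up.
- mug_mid (a point): A grey clay mug with one handle, standing among the tumblers; not to be moved. 72 mm in diameter, 80 mm high, the handle sticks out to its own +y, to about 72 mm from the axis. Point on its axis, half-way up.
- bowl_mid (a point): A low grey clay bowl, wider than high, standing among the tumblers; not to be moved. 94 mm across the rim, 45 mm high. Point on its axis, half-way up.

How it is judged (in metres and radians):
At the end, for the whole second after the job is handed in: Each tumbler stands upright (within 0.1 rad) on the disc of its own size rank, its axis within 12 mm of the disc's centre, its underside within 4 mm of the disc's top, released and at rest; the mug and the bowl are upright and within 30 mm of where they started (horizontal distance between tumbler_tiny_mid and disc_tiny_top below 0.012 m and height (world z) of tumbler_tiny_mid between 0.053 and 0.061 m and angle between each of tumbler_tiny_mid, tumbler_small_mid, tumbler_medium_mid, tumbler_large_mid's own z axis and vertical below 0.1 rad and linear speed of each of tumbler_tiny, tumbler_small, tumbler_medium, tumbler_large below 0.02 m/s and horizontal distance between tumbler_small_mid and disc_small_top below 0.012 m and height (world z) of tumbler_small_mid between 0.057 and 0.065 m and horizontal distance between tumbler_medium_mid and disc_medium_top below 0.012 m and height (world z) of tumbler_medium_mid between 0.061 and 0.069 m and horizontal distance between tumbler_large_mid and disc_large_top below 0.012 m and height (world z) of tumbler_large_mid between 0.065 and 0.073 m and distance of each of mug_mid, bowl_mid from where it was at the start of the episode below 0.03 m and angle between each of mug_mid, bowl_mid's own z axis and vertical below 0.15 rad); the robot touches nothing.
It fails at once if a tumbler is dropped or thrown (faster than 0.6 m/s while not held: a fall of about 2 cm) ((contact force between the fingers and tumbler_tiny below 0.05 N and linear speed of tumbler_tiny above 0.6 m/s) or (contact force between the fingers and tumbler_small below 0.05 N and linear speed of tumbler_small above 0.6 m/s) or (contact force between the fingers and tumbler_medium below 0.05 N and linear speed of tumbler_medium above 0.6 m/s) or (contact force between the fingers and tumbler_large below 0.05 N and linear speed of tumbler_large above 0.6 m/s)).
It fails at once if the mug or the bowl is pushed or carried off (more than 30 mm) (distance of any of mug_mid, bowl_mid from where it was at the start of the episode above 0.03 m).
It also fails if it takes over 120 s, if anything falls off the work surface, if the arm or the gripper's body presses on something with over 40 N, if the wrist force passes 120 N, or if a joint passes its speed limit or range.

## Working session

There is one attempt and no reset: what is moved stays moved. The work goes in short steps, Python scripts to look and compute and a tool call to move; the robot and the scene stay as the last step left them, time stands still between calls to the robot, and variables do not carry over. Pictures are saved under pics/ and viewed, at most 14 in all, crops included, and the job is handed in when it is done.

Besides the shell and the picture viewer there is one more tool, called after "Call:" in YAML: its name, and indented under it one key for each argument. play_rows: Moves the arm, as the interface text tells. Its arguments: {"type":"object","properties":{"series":{"type":"array","items":{"type":"array","items":{"type":"number"}}},"gripper":{"type":"number"}},"required":["series"]}

```bash
mkdir -p pics; cat > h.py <<'E'
import numpy as np, cv2
from bench import read_state, get_image, job_done
def grab(n,f=None):
    d=get_image(n)
    if f: cv2.imwrite('pics/'+f,d['image'][:,:,::-1])
    return d
def K(d): return np.array([[d['fx'],0,d['cx']],[0,d['fy'],d['cy']],[0,0,1.]])
def ray(d,uv,z):
    """pixel(s) -> world points on plane height z"""
    p=cv2.undistortPoints(np.array(uv,float).reshape(-1,1,2),K(d),np.array(d['dist_coeffs'],float)).reshape(-1,2)
    v=np.c_[p,np.ones(len(p))]@np.array(d['rotation']).T
    e=np.array(d['eye'],float)
    return e+v*((z-e[2])/v[:,2])[:,None]
def proj(d,P):
    R=np.array(d['rotation']).T
    return cv2.projectPoints(np.array(P,float).reshape(-1,1,3),cv2.Rodrigues(R)[0],-R@np.array(d['eye'],float),K(d),np.array(d['dist_coeffs'],float))[0].reshape(-1,2)
E
python3 - <<'E'
from h import *
for n in('top','scene'):
    d=grab(n,n+'0.png'); print(n,d['eye'],np.round(d['rotation'],3).tolist(),d['fx'],d['dist_coeffs'])
s=read_state();print(s)
E
```

```text
top [377.37426182 -17.47037066 994.29205563] [-0.703, 0.705, -0.073, 0.058] 411.41781330256185 [-0.04689264  0.          0.          0.          0.        ]
scene [958.53786975 132.79496581 702.45830089] [0.547, 0.781, -0.246, -0.173] 384.8291292217953 [-0.10955616  0.          0.          0.          0.        ]
{'clock': 0.1, 'joints': array([ 1.54057453e+00,  3.85464496e-01,  6.76818592e-03, -4.36097905e-04,
       -1.19399022e+00, -2.58603028e-01]), 'joint_vel': array([-9.71964976e-05, -5.53707028e-04,  2.91009312e-03,  2.13331711e-03,
        7.54504152e-04,  1.15367934e-03]), 'joint_efforts': array([-6.89581179e-05, -3.93318522e+01,  1.88930601e+01,  4.19800624e+00,
       -2.60286361e-03,  6.20741474e-06]), 'position': array([177.86071242, 598.66861021, 255.34214051]), 'ee_rot': array([ 9.89578597e-01, -1.43990504e-01, -9.36685260e-05,  9.62038886e-04]), 'contact_force': array([ 0.38030214,  0.17245479, -0.1597691 ]), 'wrist_torque': array([ 0.00073285,  0.00764145, -0.0134866 ]), 'grasp_force': 0.0, 'gripper_width': 84.92500588847746}
```

View pics/top0.png

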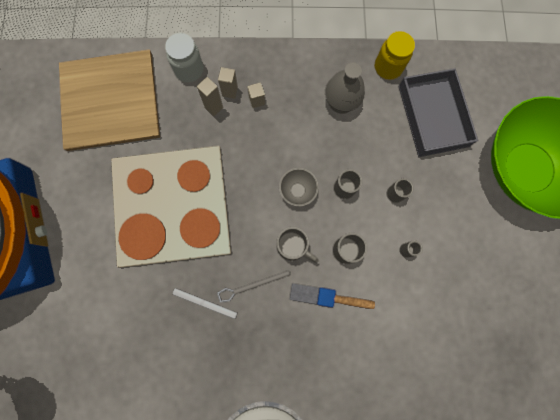

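View pics/scene0.png

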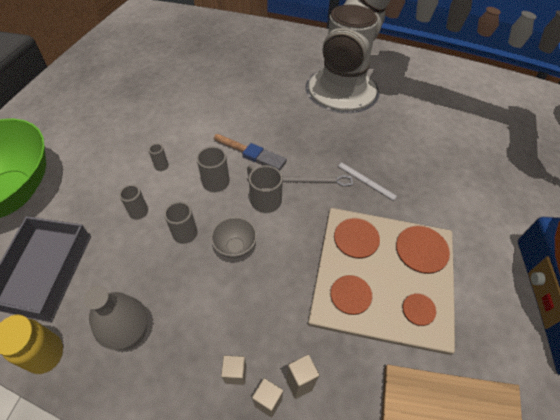

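The top view shows the bowl at (299,188), the mug at (293,245) with its handle to the lower right, and tumblers at (348,183), (401,190), (413,249) and (351,249). The red discs are at (140,181), (194,176), (142,236) and (200,228). The scene view shows the same layout. The rotation is a quaternion, so I'll fix the helper. Then I'll measure the discs and enlarge the tumblers.

```bash
sed -i "s/^import numpy.*/&\nfrom scipy.spatial.transform import Rotation/; s/np.array(d\['rotation'\])/Rotation.from_quat(d['rotation']).as_matrix()/" h.py
python3 - <<'E'
from h import *
for n in('top','scene'):
    d=grab(n); im=d['image']; hsv=cv2.cvtColor(im,cv2.COLOR_RGB2HSV)
    m=((hsv[...,0]<12)&(hsv[...,1]>110)&(hsv[...,2]>70)).astype(np.uint8)
    for c in cv2.findContours(m,0,cv2.CHAIN_APPROX_NONE)[0]:
        if cv2.contourArea(c)<300: continue
        P=ray(d,c.reshape(-1,2),26)
        if n=='top' and c[:,0,0].min()<60: continue
        (x,y),(a,b),_=cv2.fitEllipse(P[:,:2].astype(np.float32))
        print(n,c.reshape(-1,2).mean(0).round(),'xy',round(x,1),round(y,1),'diam',round(a,1),round(b,1))
    if n=='top':
        cr=im[160:265,270:430]
        big=cv2.resize(cr,None,fx=5,fy=5,interpolation=cv2.INTER_CUBIC)
        big=cv2.convertScaleAbs(big,alpha=1.5)
        cv2.imwrite('pics/crop.png',big[:,:,::-1])
        # rim points in the top view from Hough on the upscaled crop
        print([ (u,h,ray(d,[u],h)[0][:2].round(1)) for u,h in(((348,183),78),((401,190),70),((413,249),62),((351,249),86),((293,245),80),((299,188),45))])
E
```

```text
top [142. 237.] xy 484.8 287.4 diam 106.7 108.0
top [199. 228.] xy 504.8 151.4 diam 90.7 91.7
top [140. 181.] xy 619.0 299.4 diam 58.6 60.6
top [193. 176.] xy 632.1 170.6 diam 75.0 76.0
[((348, 183), 78, array([ 600.8, -194.8])), ((401, 190), 70, array([ 586.1, -320. ])), ((413, 249), 62, array([ 449.6, -342.4])), ((351, 249), 86, array([ 448.6, -194.6])), ((293, 245), 80, array([458.5, -66.4])), ((299, 188), 45, array([596.5, -84. ]))]
scene [419. 309.] xy 621.4 300.7 diam 60.7 62.2
scene [351. 294.] xy 634.3 171.6 diam 76.3 77.5
scene [422. 249.] xy 486.6 288.5 diam 108.3 110.6
scene [357. 238.] xy 506.8 152.8 diam 92.4 94.2
```

View pics/crop.png

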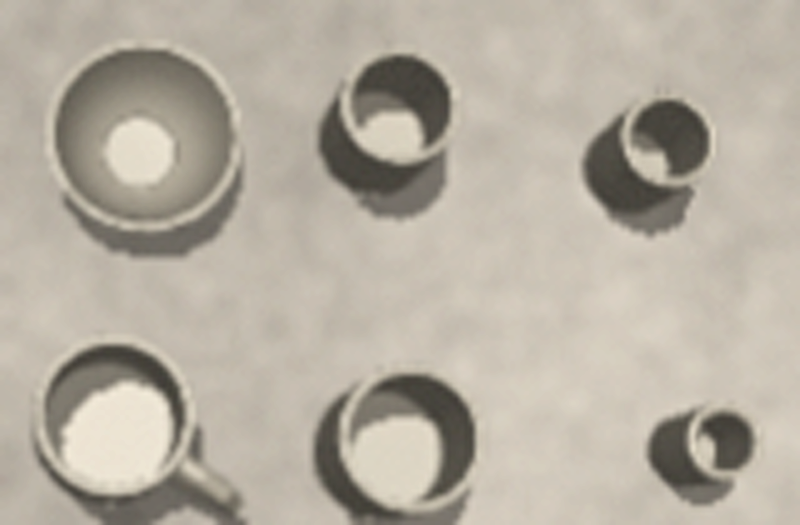

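The enlarged crop shows the rims clearly. Rim centres in crop pixels are medium (398,108), small (668,141), tiny (722,441) and large (408,442). The mug handle points down and right, away from all the grasps. The disc order is clear and both views agree to about 2 mm.

```bash
python3 - <<'E'
from h import *
d=grab('top'); s=grab('scene')
T={'med':(78,341,455,53,163),'small':(70,623,713,97,186),'tiny':(62,688,756,406,477),'large':(86,339,477,372,512),'mug':(80,37,195,343,497),'bowl':(45,48,241,42,230)}
f=lambda u,v:(270+(u+.5)/5-.5,160+(v+.5)/5-.5)
vis=s['image'].copy()
for k,(h,l,r,t,b) in T.items():
    P=ray(d,[f((l+r)/2,(t+b)/2),f(l,(t+b)/2),f(r,(t+b)/2),f((l+r)/2,t),f((l+r)/2,b)],h)
    c=P[0].copy(); c[:2]+=(1,.6)
    rad={'med':28,'small':23,'tiny':18,'large':33,'mug':36,'bowl':47}[k]
    a=np.linspace(0,2*np.pi,40)
    pts=proj(s,np.c_[c[0]+rad*np.cos(a)+1,c[1]+rad*np.sin(a)+.6,0*a+h])
    cv2.polylines(vis,[np.int32(pts*8)],True,(255,0,0),1,cv2.LINE_AA,3)
    print(k,c.round(1),'d',np.linalg.norm(P[1]-P[2]).round(1),np.linalg.norm(P[3]-P[4]).round(1))
cv2.imwrite('pics/sc.png',cv2.resize(vis[130:270,110:300],None,fx=4,fy=4)[:,:,::-1])
E
```

```text
med [ 606.  -197.1   78. ] d 52.9 52.2
small [ 592.1 -324.9   70. ] d 42.6 42.6
tiny [ 453.1 -344.3   62. ] d 31.7 32.5
large [ 451.8 -194.6   86. ] d 61.6 62.0
mug [462.6 -65.4  80. ] d 70.4 68.6
bowl [600.5 -82.2  45. ] d 91.7 91.5
```

View pics/sc.png

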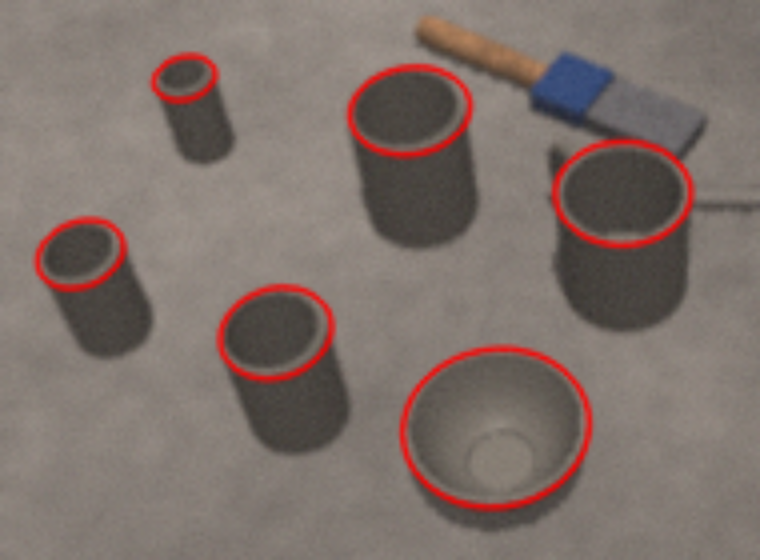

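The red rims projected from the top view fall on the rims in the scene view, so the positions are good to about 2 mm. I'll start with the large tumbler.

Call:
play_rows:
  series:
    - [27,-30,0,0,0,0]
    - [27,-30,0,0,0,0]
    - [27,-30,0,0,0,0]
    - [27,-30,0,0,0,0]
    - [27,-30,0,0,0,0]
    - [27,-30,0,0,0,0]
    - [27,-30,0,0,0,0]
    - [27,-30,0,0,0,0]
    - [27,-30,0,0,0,0]
    - [27,-30,0,0,0,0]
  gripper: 1

```text
clock: 1.13
position: [448.9, 297.4, 256.6]
ee_rot: [0.99, -0.144, 0.0, -0.0]
contact_force: [-0.2, -0.0, -0.3]
gripper_width: 85.4
grasp_force: 0.0
```

Call:
play_rows:
  series:
    - [0,-33,0,0,0,0]
    - [0,-33,0,0,0,0]
    - [0,-33,0,0,0,0]
    - [0,-33,0,0,0,0]
    - [0,-33,0,0,0,0]
    - [0,-33,0,0,0,0]
    - [0,-33,0,0,0,0]
    - [0,-33,0,0,0,0]
    - [0,-33,0,0,0,0]
    - [0,-33,0,0,0,0]
    - [0,-33,0,0,0,0]
    - [0,-33,0,0,0,0]
    - [0,-33,0,0,0,0]
    - [0,-33,0,0,0,0]
    - [0,-32,0,0,0,0]
    - [0,0,0,0,0,0]
    - [0,0,0,0,0,0]
    - [0,0,0,0,0,0]

```text
clock: 2.63
position: [447.7, -194.9, 256.2]
ee_rot: [0.99, -0.144, -0.0, -0.0]
contact_force: [-0.1, 0.7, 0.3]
gripper_width: 85.3
grasp_force: 0.0
```

Call:
play_rows:
  series:
    - [4,0,-30,0,0,0]
    - [0,0,-30,0,0,0]
    - [0,0,-30,0,0,0]
    - [0,0,-25,0,0,0]
    - [0,0,-20,0,0,0]
    - [0,0,-15,0,0,0]
    - [0,0,-15,0,0,0]
    - [0,0,-12,0,0,0]
    - [0,0,-12,0,0,0]
    - [0,0,0,0,0,0]
    - [0,0,0,0,0,0]
    - [0,0,0,0,0,0]

```text
clock: 3.63
position: [452.7, -194.3, 68.1]
ee_rot: [0.99, -0.143, 0.001, 0.0]
contact_force: [0.4, 0.2, 0.1]
gripper_width: 85.1
grasp_force: 0.0
```

Call:
play_rows:
  series:
    - [0,0,0,0,0,0]
    - [0,0,0,0,0,0]
    - [0,0,0,0,0,0]
    - [0,0,0,0,0,0]
    - [0,0,0,0,0,0]
    - [0,0,0,0,0,0]
    - [0,0,0,0,0,0]
    - [0,0,0,0,0,0]
    - [0,0,0,0,0,0]
    - [0,0,0,0,0,0]
  gripper: 0

```text
clock: 4.47
position: [453.0, -195.0, 68.6]
ee_rot: [0.99, -0.144, 0.001, 0.0]
contact_force: [-0.9, 0.9, 7.6]
gripper_width: 63.5
grasp_force: 66.9
```

Call:
play_rows:
  series:
    - [0,0,8,0,0,0]
    - [0,0,15,0,0,0]
    - [0,0,25,0,0,0]
    - [0,0,30,0,0,0]
    - [0,0,30,0,0,0]
    - [0,0,25,0,0,0]
    - [0,0,17,0,0,0]
    - [0,0,0,0,0,0]

```text
clock: 5.13
position: [453.5, -195.3, 221.4]
ee_rot: [0.99, -0.144, 0.004, 0.0]
contact_force: [0.4, 1.4, -3.0]
gripper_width: 64.1
grasp_force: 66.7
```

Call:
play_rows:
  series:
    - [0,10,0,0,0,0]
    - [2,20,0,0,0,0]
    - [2,28,0,0,0,0]
    - [2,31,0,0,0,0]
    - [2,31,0,0,0,0]
    - [2,31,0,0,0,0]
    - [2,31,0,0,0,0]
    - [2,31,0,0,0,0]
    - [2,31,0,0,0,0]
    - [2,31,0,0,0,0]
    - [2,31,0,0,0,0]
    - [2,31,0,0,0,0]
    - [2,31,0,0,0,0]
    - [2,31,0,0,0,0]
    - [2,31,0,0,0,0]
    - [2,28,0,0,0,0]
    - [2,16,0,0,0,0]
    - [1,9,0,0,0,0]
    - [0,0,0,0,0,0]
    - [0,0,0,0,0,0]

```text
clock: 6.8
position: [484.2, 287.3, 216.1]
ee_rot: [0.99, -0.144, -0.001, 0.001]
contact_force: [0.3, -0.6, -2.3]
gripper_width: 63.5
grasp_force: 66.9
```

```bash
python3 - <<'E'
from h import *
d=grab('top','t1.png'); s=grab('scene','s1.png')
cv2.imwrite('pics/both1.png',np.hstack([cv2.resize(d['image'][130:290,90:260],(400,376)),cv2.resize(s['image'][80:360,270:500],(400,376))])[:,:,::-1])
E
```

```text
(no output)
```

View pics/both1.png

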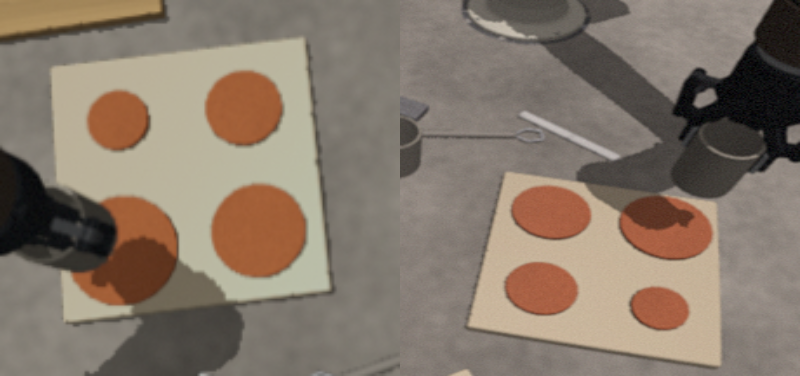

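The crops show the large tumbler held upright above the large disc, with its shadow on the disc. I'll lower it.

Call:
play_rows:
  series:
    - [1,1,-15,0,0,0]
    - [0,0,-25,0,0,0]
    - [0,0,-25,0,0,0]
    - [0,0,-20,0,0,0]
    - [0,0,-14,0,0,0]
    - [0,0,-8,0,0,0]
    - [0,0,-6,0,0,0]
    - [0,0,-4,0,0,0]
    - [0,0,-2,0,0,0]
    - [0,0,0,0,0,0]
    - [0,0,0,0,0,0]
    - [0,0,0,0,0,0]

```text
clock: 7.9
position: [486.3, 289.5, 99.1]
ee_rot: [0.99, -0.144, 0.001, -0.001]
contact_force: [0.6, 0.6, -2.4]
gripper_width: 63.6
grasp_force: 66.8
```

Call:
play_rows:
  series:
    - [0,-1,-1,0,0,0]
    - [0,0,-1,0,0,0]
    - [0,0,-1,0,0,0]
    - [0,0,0,0,0,0]
    - [0,0,0,0,0,0]

```text
clock: 8.32
position: [485.9, 288.1, 95.2]
ee_rot: [0.99, -0.144, -0.0, 0.0]
contact_force: [-0.7, 0.2, -3.2]
gripper_width: 63.6
grasp_force: 66.8
```

Call:
play_rows:
  series:
    - [0,0,-1,0,0,0]
    - [0,0,-0.5,0,0,0]
    - [0,0,0,0,0,0]
    - [0,0,0,0,0,0]

```text
clock: 8.65
position: [486.1, 288.3, 94.7]
ee_rot: [0.99, -0.144, 0.0, -0.0]
contact_force: [-2.6, -0.3, 5.2]
gripper_width: 63.4
grasp_force: 67.5
```

Contact (+5 N). Releasing and retreating.

Call:
play_rows:
  series:
    - [0,0,0,0,0,0]
    - [0,0,0,0,0,0]
    - [0,0,0,0,0,0]
    - [0,0,0,0,0,0]
    - [0,0,0,0,0,0]
    - [0,0,5,0,0,0]
    - [0,0,10,0,0,0]
    - [0,0,20,0,0,0]
    - [0,0,30,0,0,0]
    - [0,0,30,0,0,0]
    - [0,0,30,0,0,0]
    - [0,0,0,0,0,0]
  gripper: 1

```text
clock: 9.65
position: [489.0, 290.2, 227.0]
ee_rot: [0.99, -0.143, 0.005, -0.005]
contact_force: [0.9, 0.0, 0.6]
gripper_width: 85.3
grasp_force: 0.0
```

```bash
python3 -c "
from h import *
s=grab('scene')
a=np.linspace(0,2*np.pi,40)
v=s['image'].copy()
cv2.polylines(v,[np.int32(8*proj(s,np.c_[487+33*np.cos(a),289+33*np.sin(a),0*a+112]))],True,(0,255,0),1,cv2.LINE_AA,3)
cv2.imwrite('pics/s2.png',cv2.resize(v[150:350,300:480],(540,600))[:,:,::-1])
print(read_state()['position'])"
```

```text
[487.61539161 289.43964273 223.89498099]
```

View pics/s2.png

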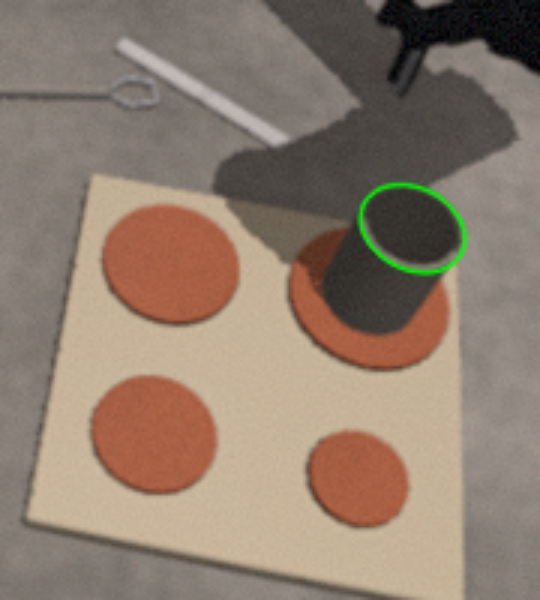

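The large tumbler is centred on its disc and matches the projected rim. Next is the medium one at (606,-197).

Call:
play_rows:
  series:
    - [4,-15,0,0,0,0]
    - [7,-30,0,0,0,0]
    - [8,-32,0,0,0,0]
    - [8,-32,0,0,0,0]
    - [8,-32,0,0,0,0]
    - [8,-32,0,0,0,0]
    - [8,-32,0,0,0,0]
    - [8,-32,0,0,0,0]
    - [8,-32,0,0,0,0]
    - [8,-32,0,0,0,0]
    - [8,-32,0,0,0,0]
    - [8,-32,0,0,0,0]
    - [8,-32,0,0,0,0]
    - [8,-32,0,0,0,0]
    - [8,-32,0,0,0,0]
    - [5,-24,0,0,0,0]
    - [0,0,0,0,0,0]
    - [0,0,0,0,0,0]
    - [0,0,0,0,0,0]

```text
clock: 11.28
position: [605.0, -197.0, 217.8]
ee_rot: [0.99, -0.144, -0.001, -0.0]
contact_force: [0.1, 0.2, 0.0]
gripper_width: 85.5
grasp_force: 0.0
```

Call:
play_rows:
  series:
    - [1,0,-15,0,0,0]
    - [0,0,-25,0,0,0]
    - [0,0,-30,0,0,0]
    - [0,0,-25,0,0,0]
    - [0,0,-20,0,0,0]
    - [0,0,-15,0,0,0]
    - [0,0,-12,0,0,0]
    - [0,0,-10,0,0,0]
    - [0,0,-7,0,0,0]
    - [0,0,0,0,0,0]
    - [0,0,0,0,0,0]
    - [0,0,0,0,0,0]

```text
clock: 12.28
position: [607.7, -196.9, 60.8]
ee_rot: [0.99, -0.144, 0.001, 0.0]
contact_force: [-0.2, -0.1, 0.3]
gripper_width: 85.2
grasp_force: 0.0
```

Call:
play_rows:
  series:
    - [0,0,0,0,0,0]
    - [0,0,0,0,0,0]
    - [0,0,0,0,0,0]
    - [0,0,0,0,0,0]
    - [0,0,0,0,0,0]
    - [0,0,0,0,0,0]
    - [0,0,0,0,0,0]
    - [0,0,0,0,0,0]
    - [0,0,0,0,0,0]
    - [0,0,0,0,0,0]
  gripper: 0

```text
clock: 13.12
position: [607.6, -197.1, 60.9]
ee_rot: [0.99, -0.144, 0.001, 0.0]
contact_force: [0.1, 0.8, 5.9]
gripper_width: 54.5
grasp_force: 64.0
```

Call:
play_rows:
  series:
    - [0,0,8,0,0,0]
    - [0,0,15,0,0,0]
    - [0,0,25,0,0,0]
    - [0,0,30,0,0,0]
    - [0,0,30,0,0,0]
    - [0,0,25,0,0,0]
    - [0,0,17,0,0,0]
    - [0,0,0,0,0,0]
    - [0,0,0,0,0,0]

```text
clock: 13.87
position: [606.5, -196.5, 209.5]
ee_rot: [0.99, -0.144, -0.0, -0.001]
contact_force: [-0.1, -0.3, -2.8]
gripper_width: 54.0
grasp_force: 63.5
```

Call:
play_rows:
  series:
    - [-3,10,0,0,0,0]
    - [-6,20,0,0,0,0]
    - [-8,29,0,0,0,0]
    - [-9,30,0,0,0,0]
    - [-9,30,0,0,0,0]
    - [-9,30,0,0,0,0]
    - [-9,30,0,0,0,0]
    - [-9,30,0,0,0,0]
    - [-9,30,0,0,0,0]
    - [-9,30,0,0,0,0]
    - [-8,30,0,0,0,0]
    - [-7,28,0,0,0,0]
    - [-4,15,0,0,0,0]
    - [-2,7,0,0,0,0]
    - [0,0,0,0,0,0]
    - [0,0,0,0,0,0]
    - [0,0,0,0,0,0]

```text
clock: 15.28
position: [505.7, 151.2, 209.1]
ee_rot: [0.99, -0.144, -0.001, 0.001]
contact_force: [0.7, 0.4, -2.4]
gripper_width: 54.0
grasp_force: 63.7
```

Call:
play_rows:
  series:
    - [0,0,-15,0,0,0]
    - [0,0,-25,0,0,0]
    - [0,0,-25,0,0,0]
    - [0,0,-20,0,0,0]
    - [0,0,-14,0,0,0]
    - [0,0,-8,0,0,0]
    - [0,0,-6,0,0,0]
    - [0,0,-4,0,0,0]
    - [0,0,-2,0,0,0]
    - [0,0,0,0,0,0]
    - [0,0,0,0,0,0]
    - [0,0,0,0,0,0]

```text
clock: 16.28
position: [506.4, 152.4, 91.6]
ee_rot: [0.99, -0.144, 0.001, -0.001]
contact_force: [0.1, 0.2, -3.2]
gripper_width: 53.8
grasp_force: 63.7
```

Call:
play_rows:
  series:
    - [0,0,-1,0,0,0]
    - [0,0,-1,0,0,0]
    - [0,0,-1,0,0,0]
    - [0,0,-1,0,0,0]
    - [0,0,0,0,0,0]
    - [0,0,0,0,0,0]

```text
clock: 16.78
position: [506.0, 152.2, 86.9]
ee_rot: [0.99, -0.144, 0.0, -0.0]
contact_force: [-0.6, -0.1, -1.1]
gripper_width: 53.8
grasp_force: 63.9
```

Call:
play_rows:
  series:
    - [0,0,-0.5,0,0,0]
    - [0,0,-0.5,0,0,0]
    - [0,0,0,0,0,0]
    - [0,0,0,0,0,0]

```text
clock: 17.12
position: [506.0, 152.2, 86.8]
ee_rot: [0.99, -0.144, 0.0, -0.0]
contact_force: [-2.6, -0.1, 5.7]
gripper_width: 54.1
grasp_force: 64.6
```

Call:
play_rows:
  series:
    - [0,0,0,0,0,0]
    - [0,0,0,0,0,0]
    - [0,0,0,0,0,0]
    - [0,0,0,0,0,0]
    - [0,0,0,0,0,0]
    - [0,0,5,0,0,0]
    - [0,0,10,0,0,0]
    - [0,0,20,0,0,0]
    - [0,0,30,0,0,0]
    - [0,0,30,0,0,0]
    - [0,0,30,0,0,0]
    - [0,0,0,0,0,0]
  gripper: 1

```text
clock: 18.12
position: [509.3, 153.6, 218.6]
ee_rot: [0.99, -0.143, 0.006, -0.004]
contact_force: [0.7, -0.1, 0.6]
gripper_width: 85.1
grasp_force: 0.0
```

Call:
play_rows:
  series:
    - [3,-15,0,0,0,0]
    - [5,-30,0,0,0,0]
    - [6,-32,0,0,0,0]
    - [6,-32,0,0,0,0]
    - [6,-32,0,0,0,0]
    - [6,-32,0,0,0,0]
    - [6,-32,0,0,0,0]
    - [6,-32,0,0,0,0]
    - [6,-32,0,0,0,0]
    - [6,-32,0,0,0,0]
    - [6,-32,0,0,0,0]
    - [6,-32,0,0,0,0]
    - [6,-32,0,0,0,0]
    - [6,-32,0,0,0,0]
    - [4,-32,0,0,0,0]
    - [2,-16,0,0,0,0]
    - [0,0,0,0,0,0]
    - [0,0,0,0,0,0]
    - [0,0,0,0,0,0]

```text
clock: 19.7
position: [591.8, -324.4, 211.1]
ee_rot: [0.99, -0.144, 0.0, -0.0]
contact_force: [-0.1, 0.2, -0.9]
gripper_width: 85.2
grasp_force: 0.0
```

Call:
play_rows:
  series:
    - [0,0,-15,0,0,0]
    - [0,0,-25,0,0,0]
    - [0,0,-30,0,0,0]
    - [0,0,-25,0,0,0]
    - [0,0,-20,0,0,0]
    - [0,0,-15,0,0,0]
    - [0,0,-12,0,0,0]
    - [0,0,-10,0,0,0]
    - [0,0,-8,0,0,0]
    - [0,0,0,0,0,0]
    - [0,0,0,0,0,0]
    - [0,0,0,0,0,0]

```text
clock: 20.7
position: [592.7, -325.1, 51.9]
ee_rot: [0.99, -0.144, 0.001, 0.0]
contact_force: [0.4, 0.0, -0.2]
gripper_width: 85.3
grasp_force: 0.0
```

Call:
play_rows:
  series:
    - [0,0,0,0,0,0]
    - [0,0,0,0,0,0]
    - [0,0,0,0,0,0]
    - [0,0,0,0,0,0]
    - [0,0,0,0,0,0]
    - [0,0,0,0,0,0]
    - [0,0,0,0,0,0]
    - [0,0,0,0,0,0]
    - [0,0,0,0,0,0]
    - [0,0,0,0,0,0]
    - [0,0,0,0,0,0]
    - [0,0,0,0,0,0]
  gripper: 0

```text
clock: 21.7
position: [592.6, -325.2, 51.7]
ee_rot: [0.99, -0.144, 0.001, 0.0]
contact_force: [-0.8, -0.3, 5.1]
gripper_width: 44.8
grasp_force: 61.6
```

Call:
play_rows:
  series:
    - [0,0,8,0,0,0]
    - [0,0,15,0,0,0]
    - [0,0,25,0,0,0]
    - [0,0,30,0,0,0]
    - [0,0,30,0,0,0]
    - [0,0,25,0,0,0]
    - [0,0,17,0,0,0]
    - [0,0,0,0,0,0]
    - [0,0,0,0,0,0]

```text
clock: 22.45
position: [591.7, -324.6, 201.0]
ee_rot: [0.99, -0.144, 0.0, -0.0]
contact_force: [0.2, 0.7, -1.7]
gripper_width: 45.0
grasp_force: 61.3
```

Call:
play_rows:
  series:
    - [1,10,0,0,0,0]
    - [2,20,0,0,0,0]
    - [2,29,0,0,0,0]
    - [3,32,0,0,0,0]
    - [3,32,0,0,0,0]
    - [3,32,0,0,0,0]
    - [3,32,0,0,0,0]
    - [3,32,0,0,0,0]
    - [3,32,0,0,0,0]
    - [3,32,0,0,0,0]
    - [3,32,0,0,0,0]
    - [3,32,0,0,0,0]
    - [3,32,0,0,0,0]
    - [3,32,0,0,0,0]
    - [2,32,0,0,0,0]
    - [1,29,0,0,0,0]
    - [0,16,0,0,0,0]
    - [0,8,0,0,0,0]
    - [0,0,0,0,0,0]
    - [0,0,0,0,0,0]

```text
clock: 24.12
position: [632.3, 170.6, 199.8]
ee_rot: [0.99, -0.144, -0.001, 0.001]
contact_force: [-0.2, -0.8, -0.9]
gripper_width: 45.0
grasp_force: 61.4
```

Call:
play_rows:
  series:
    - [0,0,-15,0,0,0]
    - [0,0,-25,0,0,0]
    - [0,0,-25,0,0,0]
    - [0,0,-20,0,0,0]
    - [0,0,-14,0,0,0]
    - [0,0,-8,0,0,0]
    - [0,0,-6,0,0,0]
    - [0,0,-4,0,0,0]
    - [0,0,-2,0,0,0]
    - [0,0,0,0,0,0]
    - [0,0,0,0,0,0]
    - [0,0,0,0,0,0]
    - [0,0,0,0,0,0]

```text
clock: 25.2
position: [633.3, 171.3, 82.5]
ee_rot: [0.99, -0.144, 0.001, -0.0]
contact_force: [-0.2, 0.1, -0.1]
gripper_width: 45.0
grasp_force: 61.4
```

Expected contact is near 77.5 mm.

Call:
play_rows:
  series:
    - [0,0,-1,0,0,0]
    - [0,0,-1,0,0,0]
    - [0,0,-1,0,0,0]
    - [0,0,-1,0,0,0]
    - [0,0,0,0,0,0]
    - [0,0,0,0,0,0]

```text
clock: 25.7
position: [633.0, 171.1, 77.8]
ee_rot: [0.99, -0.144, -0.0, 0.0]
contact_force: [-0.7, 0.3, 0.0]
gripper_width: 45.0
grasp_force: 61.5
```

Call:
play_rows:
  series:
    - [0,0,-0.5,0,0,0]
    - [0,0,-0.5,0,0,0]
    - [0,0,0,0,0,0]
    - [0,0,0,0,0,0]

```text
clock: 26.03
position: [633.0, 171.2, 77.8]
ee_rot: [0.99, -0.144, 0.0, -0.0]
contact_force: [-1.5, -0.8, 6.3]
gripper_width: 45.1
grasp_force: 61.9
```

Call:
play_rows:
  series:
    - [0,0,0,0,0,0]
    - [0,0,0,0,0,0]
    - [0,0,0,0,0,0]
    - [0,0,0,0,0,0]
    - [0,0,0,0,0,0]
    - [0,0,0,0,0,0]
    - [0,0,5,0,0,0]
    - [0,0,10,0,0,0]
    - [0,0,20,0,0,0]
    - [0,0,30,0,0,0]
    - [0,0,30,0,0,0]
    - [0,0,30,0,0,0]
    - [0,0,0,0,0,0]
  gripper: 1

```text
clock: 27.12
position: [636.5, 172.1, 211.1]
ee_rot: [0.99, -0.143, 0.007, -0.003]
contact_force: [0.1, -0.4, 1.4]
gripper_width: 85.5
grasp_force: 0.0
```

Call:
play_rows:
  series:
    - [-5,-15,0,0,0,0]
    - [-10,-30,0,0,0,0]
    - [-11,-32,0,0,0,0]
    - [-11,-32,0,0,0,0]
    - [-11,-32,0,0,0,0]
    - [-11,-32,0,0,0,0]
    - [-11,-32,0,0,0,0]
    - [-11,-32,0,0,0,0]
    - [-11,-32,0,0,0,0]
    - [-11,-32,0,0,0,0]
    - [-11,-32,0,0,0,0]
    - [-11,-32,0,0,0,0]
    - [-11,-32,0,0,0,0]
    - [-11,-32,0,0,0,0]
    - [-11,-32,0,0,0,0]
    - [-11,-32,0,0,0,0]
    - [-11,-22,0,0,0,0]
    - [0,0,0,0,0,0]
    - [0,0,0,0,0,0]
    - [0,0,0,0,0,0]

```text
clock: 28.78
position: [452.4, -343.7, 201.7]
ee_rot: [0.99, -0.144, -0.0, -0.0]
contact_force: [-1.0, 0.0, 0.5]
gripper_width: 85.5
grasp_force: 0.0
```

Call:
play_rows:
  series:
    - [0,0,-15,0,0,0]
    - [0,0,-25,0,0,0]
    - [0,0,-30,0,0,0]
    - [0,0,-25,0,0,0]
    - [0,0,-20,0,0,0]
    - [0,0,-15,0,0,0]
    - [0,0,-12,0,0,0]
    - [0,0,-10,0,0,0]
    - [0,0,-7,0,0,0]
    - [0,0,0,0,0,0]
    - [0,0,0,0,0,0]
    - [0,0,0,0,0,0]

```text
clock: 29.78
position: [453.6, -344.0, 43.6]
ee_rot: [0.99, -0.144, 0.001, 0.0]
contact_force: [0.6, -0.5, 0.6]
gripper_width: 85.4
grasp_force: 0.0
```

Call:
play_rows:
  series:
    - [0,0,0,0,0,0]
    - [0,0,0,0,0,0]
    - [0,0,0,0,0,0]
    - [0,0,0,0,0,0]
    - [0,0,0,0,0,0]
    - [0,0,0,0,0,0]
    - [0,0,0,0,0,0]
    - [0,0,0,0,0,0]
    - [0,0,0,0,0,0]
    - [0,0,0,0,0,0]
    - [0,0,0,0,0,0]
    - [0,0,0,0,0,0]
    - [0,0,0,0,0,0]
    - [0,0,0,0,0,0]
  gripper: 0

```text
clock: 30.95
position: [453.4, -344.2, 43.5]
ee_rot: [0.99, -0.144, 0.001, 0.0]
contact_force: [-0.7, 0.6, 5.4]
gripper_width: 35.4
grasp_force: 60.1
```

Call:
play_rows:
  series:
    - [0,0,8,0,0,0]
    - [0,0,15,0,0,0]
    - [0,0,25,0,0,0]
    - [0,0,30,0,0,0]
    - [0,0,30,0,0,0]
    - [0,0,25,0,0,0]
    - [0,0,17,0,0,0]
    - [0,0,0,0,0,0]
    - [0,0,0,0,0,0]

```text
clock: 31.7
position: [452.9, -343.7, 193.4]
ee_rot: [0.99, -0.144, 0.001, -0.0]
contact_force: [-0.2, 0.9, -1.6]
gripper_width: 35.5
grasp_force: 59.9
```

Call:
play_rows:
  series:
    - [3,10,0,0,0,0]
    - [5,20,0,0,0,0]
    - [7,28,0,0,0,0]
    - [8,32,0,0,0,0]
    - [8,32,0,0,0,0]
    - [8,32,0,0,0,0]
    - [8,32,0,0,0,0]
    - [8,32,0,0,0,0]
    - [8,32,0,0,0,0]
    - [8,32,0,0,0,0]
    - [8,32,0,0,0,0]
    - [8,32,0,0,0,0]
    - [8,32,0,0,0,0]
    - [8,32,0,0,0,0]
    - [8,32,0,0,0,0]
    - [8,32,0,0,0,0]
    - [8,32,0,0,0,0]
    - [8,32,0,0,0,0]
    - [8,32,0,0,0,0]
    - [8,32,0,0,0,0]

```text
clock: 33.37
position: [602.7, 259.9, 190.3]
ee_rot: [0.99, -0.144, -0.002, 0.001]
contact_force: [-0.5, -0.9, -0.2]
gripper_width: 35.6
grasp_force: 59.9
```

Call:
play_rows:
  series:
    - [8,24,0,0,0,0]
    - [5,12,0,0,0,0]
    - [3,6,0,0,0,0]
    - [0,0,0,0,0,0]
    - [0,0,0,0,0,0]
    - [0,0,0,0,0,0]

```text
clock: 33.87
position: [619.4, 299.0, 192.1]
ee_rot: [0.99, -0.144, -0.001, 0.001]
contact_force: [0.4, -0.2, 0.1]
gripper_width: 35.3
grasp_force: 59.9
```

Call:
play_rows:
  series:
    - [0,0,-15,0,0,0]
    - [0,0,-25,0,0,0]
    - [0,0,-25,0,0,0]
    - [0,0,-20,0,0,0]
    - [0,0,-14,0,0,0]
    - [0,0,-8,0,0,0]
    - [0,0,-6,0,0,0]
    - [0,0,-4,0,0,0]
    - [0,0,-2,0,0,0]
    - [0,0,0,0,0,0]
    - [0,0,0,0,0,0]
    - [0,0,0,0,0,0]
    - [0,0,0,0,0,0]

```text
clock: 34.95
position: [620.3, 300.3, 74.6]
ee_rot: [0.99, -0.144, 0.0, -0.0]
contact_force: [-0.0, -0.9, -0.9]
gripper_width: 35.9
grasp_force: 59.9
```

Call:
play_rows:
  series:
    - [0,0,-1,0,0,0]
    - [0,0,-1,0,0,0]
    - [0,0,-1,0,0,0]
    - [0,0,-1,0,0,0]
    - [0,0,0,0,0,0]
    - [0,0,0,0,0,0]

```text
clock: 35.45
position: [619.9, 300.1, 69.7]
ee_rot: [0.99, -0.144, -0.0, 0.0]
contact_force: [-0.3, -0.4, -0.3]
gripper_width: 35.6
grasp_force: 60.1
```

Call:
play_rows:
  series:
    - [0,0,-0.5,0,0,0]
    - [0,0,-0.5,0,0,0]
    - [0,0,0,0,0,0]
    - [0,0,0,0,0,0]

```text
clock: 35.78
position: [620.0, 300.1, 69.5]
ee_rot: [0.99, -0.144, 0.0, -0.0]
contact_force: [-2.3, -1.1, 5.0]
gripper_width: 35.7
grasp_force: 60.4
```

Contact. I'll release, retreat upward and clear the view by moving away over open table.

Call:
play_rows:
  series:
    - [0,0,0,0,0,0]
    - [0,0,0,0,0,0]
    - [0,0,0,0,0,0]
    - [0,0,0,0,0,0]
    - [0,0,0,0,0,0]
    - [0,0,0,0,0,0]
    - [0,0,5,0,0,0]
    - [0,0,10,0,0,0]
    - [0,0,20,0,0,0]
    - [0,0,30,0,0,0]
    - [0,0,30,0,0,0]
    - [0,0,30,0,0,0]
    - [0,0,30,0,0,0]
    - [0,0,30,0,0,0]
    - [0,0,0,0,0,0]
  gripper: 1

```text
clock: 37.03
position: [622.7, 301.2, 263.7]
ee_rot: [0.99, -0.143, 0.006, -0.005]
contact_force: [0.4, 1.2, 1.6]
gripper_width: 85.2
grasp_force: 0.0
```

Call:
play_rows:
  series:
    - [-6,-30,0,0,0,0]
    - [-6,-30,0,0,0,0]
    - [-6,-30,0,0,0,0]
    - [-6,-30,0,0,0,0]
    - [-6,-30,0,0,0,0]
    - [-6,-30,0,0,0,0]
    - [-6,-30,0,0,0,0]
    - [-6,-30,0,0,0,0]
    - [-6,-30,0,0,0,0]
    - [-6,-30,0,0,0,0]
    - [-6,-30,0,0,0,0]
    - [-6,-30,0,0,0,0]
    - [-6,-30,0,0,0,0]
    - [-6,-30,0,0,0,0]
    - [-6,-30,0,0,0,0]
    - [-6,-30,0,0,0,0]
    - [-6,-30,0,0,0,0]
    - [0,0,0,0,0,0]
    - [0,0,0,0,0,0]
    - [0,0,0,0,0,0]

```text
clock: 38.7
position: [518.0, -209.9, 254.4]
ee_rot: [0.99, -0.144, 0.001, -0.0]
contact_force: [-0.5, 0.5, 0.6]
gripper_width: 85.4
grasp_force: 0.0
```

```bash
python3 - <<'E'
from h import *
a=np.linspace(0,2*np.pi,60); out=[]
for n,(y0,y1,x0,x1),sg in(('top',(140,275,100,240),-1),('scene',(190,350,300,470),1)):
    d=grab(n); v=d['image'].copy(); f=4
    b=cv2.resize(v[y0:y1,x0:x1],None,fx=f,fy=f,interpolation=cv2.INTER_CUBIC)
    for x,y,r,h in((485.7,288,33,86),(505.8,152.1,28,78),(633.2,171,23,70),(620.2,300,18,62)):
        p=proj(d,np.c_[x+sg+r*np.cos(a),y+.6*sg+r*np.sin(a),0*a+26+h])
        p=(p-[x0,y0]+.5)*f-.5
        cv2.polylines(b,[np.int32(p*8)],True,(0,255,0),1,cv2.LINE_AA,3)
    cv2.imwrite(f'pics/end_{n}.png',b[:,:,::-1])
print(read_state()['position'])
E
```

```text
[ 518.23140016 -209.11699321  254.21671527]
```

View pics/end_top.png

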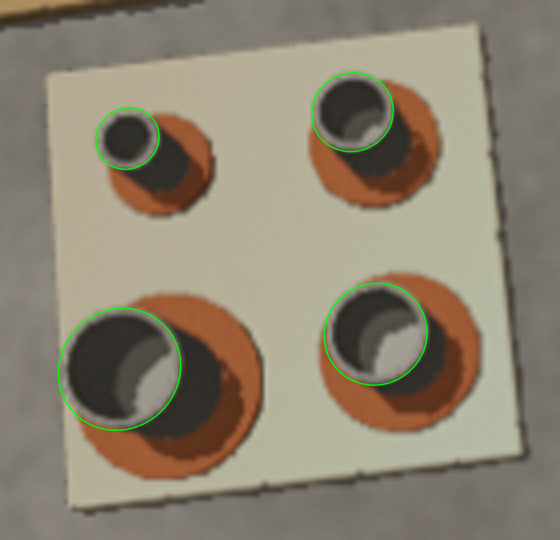

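View pics/end_scene.png

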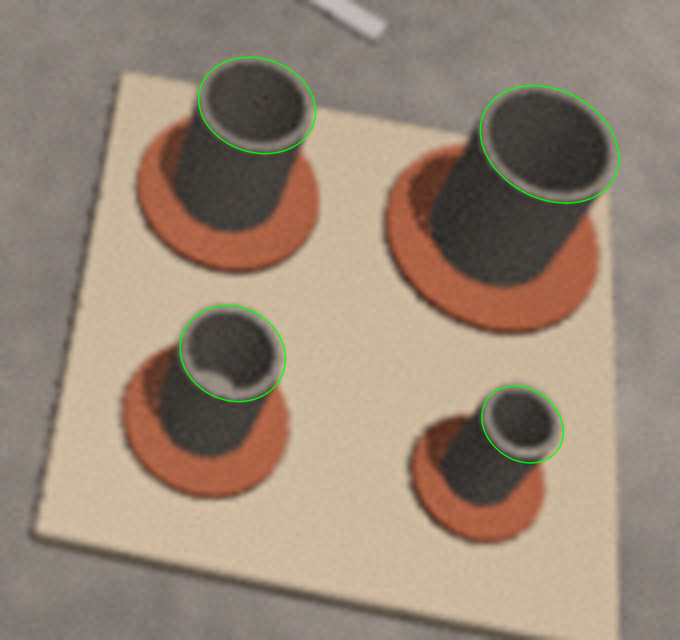

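Both views show all four tumblers upright, with their rims on the circles projected from the disc centres to within about 1 px (about 2 mm). Handing in.

```bash
python3 -c "
from bench import job_done
print(job_done())"
```

```text
the job is handed in; nothing more can be done
None
```

All four tumblers stand upright on the discs of their own size, within about 2 mm of centre by both cameras; the arm's paths kept clear of the mug and bowl (not re-measured at the end), and the job is handed in with no verdict returned.

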